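# Close the type chest and secure its linch pin

### The arm

A 6-joint arm with a two-finger parallel gripper is mounted at the origin on the work surface. World frame = base frame: x ahead of the robot, y to its left, z up, the work surface at z = 0. Lengths are in m, angles in rad, forces in N, time in s.
With the tool pointing down it reaches from about 0.35 to 0.975 m from the base axis. Payload 4.9 kg.
Tool frame: the origin (TCP) lies midway between the tips of the shut fingers; the grasp point (between the pads) lies 19 mm behind it; z points along the fingers, y is the line along which they close (so a half turn about z gives the same grasp; the last joint's range is limited). The gripper opens to 85 mm and grips with 20 to 120 N. Pads are 22 mm wide; open, the fingers measure 114 mm over their backs; the gripper's body (76 mm by 85 mm) begins 54 mm behind the grasp point. The pads swing forward as they close: fully open they stand 13 mm farther back than shut.
Start: joints at [-1.422, 0.053, 1.613, -0, 1.476, -0.119], TCP at [0.165, -0.603, 0.231] pointing down, gripper open.
Joint ranges: [-3.01, 3.01], [-1.01, 2.22], [0.06, 2.58], [-1.02, 4.17], [0.09, 2.62], [-3.14, 3.14]. Speed limits (rad/s): [2.57, 2.57, 3.14, 3.14, 3.14, 3.14].

### API

Orientations are given as a 3x3 rotation matrix whose columns are the frame's x, y, z axes.
In Python, from rig import sensors, imaging, r, models gives the robot as it stands.
- The arm moves only by the tool move_arm, never from a script. Its argument "commands" is a list that holds one entry, the list of rows, each a list of 5 numbers: the shift along the tool's x, y, z in units of 25 mm (1.0 is 25 mm), then the turn about the tool's z in units of 5 degrees (1.0 is 5 degrees), then the closure in counts, from 0 (fully open) to 255 (shut). In form: [[[tx, ty, tz, twist, gripper], ...]]. A call has 1 to 5 rows; each row is the pose to reach, as a shift and turn from the pose commanded when the call began, along the tool's axes at that moment; what a row does not reach only later rows make up. A row lasts 1/12 s, in which the tool goes at most 41.7 mm and 7.16 degrees, less where a joint would pass 70% of its speed; a pose out of reach is approached as far as the arm can. A call with a gripper value outside its range is refused whole. The fingers move at their own pace and stop on an object; "squeeze" is the grip in N (left out, the last holds). Time passes only in rows, so rows that repeat a pose let the fingers close. It gives the time, the measured TCP pose, the force, the opening and the grip force at its end, in the units of the state.
- sensors.state(): the state, without advancing time (a new reading comes with each control period).
- imaging.camera(name): name is "scene" or "top" or "wrist"; returns a dict with "pixels" (400x640x3 uint8, blue, green, red), "K" (3x3 intrinsics, pixels), "R" (3x3) and "t" (3): a world point X has camera coordinates R X + t. Camera axes: x right, y down, z forward; pixel columns grow to the right and rows downward; lengths in m; the calibration is good to about 2 mm. A picture is of the moment at which its call begins. There is no depth.
- r.job_done(): hands the job in; it is judged then, once.
Trained networks look in a picture, given as the dict that the camera call returned (one of the last four; its "shot" number tells which), for a name from the list of things; names that differ only in an ending like _2 or _b are one class to them, and where a whole thing is asked for, a point or a joint stands for the part that bears it (a point fixed in the world has none). Each returns a list of dicts, best first, with "confidence" (0 to 1); they miss things now and then, are a little off and sometimes report something else, mostly with a low value. They report only what shows in the picture. A call takes as long as a camera call.
- models.silhouettes(picture, target): "mask" (400x640 bool, what is visible of it) and "bbox" ([centre column, centre row, width, height] in pixels, round what is visible of it).
- models.place_of(picture, target): "at" ([column, row] in pixels: a listed point, or the origin of a listed thing).
The state is a dict: "time": time; "qpos": joint angles; "qvel": joint speeds; "joint_efforts": joint torques, N m; "eef_pos": TCP position; "eef_rot": TCP orientation; "contact_force": force on the tool from outside, world axes, zero at the start; "ft_torque": the same for the moment, N m; "opening": finger opening in m; "grasp_force": force on a finger pad.
Only numpy, scipy, OpenCV 4.12 (cv2) and the standard library are available. Lean on these libraries where they do the work, as an engineer would, in place of code of your own. Each camera call takes 0.05 s, during which the arm holds its last target. There are 200 camera calls.

### The job

Make the plywood type chest ready for the road: press its cocked lid down until it sits level on the rim, push the linch pin right home through the staple's eye, and flip the pin's sprung ring over the top of the staple and press it down until it snaps past the pin's point and stays there. Leave the ink tin, composing stick and brayer where they are.

Things in the scene. Friction and masses are not known exactly. Their poses are not given: they have to be found in the camera images.
- chest: Fixed, heavy plywood chest 280 x 200 mm, rim 85 mm above the bench. Origin: centre of its underside; z up, x along its length. Its near (-x) end carries the staple: an upright steel lug 30 mm wide (x), 8 mm thick (y), up to 141 mm above the bench. At the far end two claws reach over the lid's edge. A springy rubber seal inside the rim grips the lid's lip near the -x end.
- eye (a point): Centre of the staple's eye, a round 15 mm hole through the lug along the chest's y, 162 mm from the chest's origin towards -x, 125 mm above the bench. The lug stands up through a slot in the lid's hasp plate, between the two ears that carry the pin (26 mm wide in x, outer faces 20 mm either side of the lug's middle in y, tops 17 mm above the pin's axis).
- lid: Loose plywood lid 284 x 204 x 14 mm, 0.6 to 0.9 kg, its lip in the chest with 1.5 mm play. Origin: centre of the board's underside; axes as the chest's when home (then 85 mm above the bench). At first the far end is home and the -x end about 12 mm proud (tilt 0.042 rad), held by the seal; some 8 to 15 N near that end drives it down. It stays where left and stops hard on the rim.
- lid_near (a point): Top of the hasp plate, a steel plate 60 mm wide (y) on the lid's near end: a clear flat place to press, on the middle line, 100 mm from the lid's origin towards -x. 103 mm above the bench when the lid is home, about 113 mm at the start.
- pin (a joint): How far the linch pin is pushed, m: 0 drawn back (starts 0 to 0.010), 0.054 home, its collar on the near ear. Slides along the lid's +y with 5 N of friction. It enters the eye only with the lid home; before that it stops on the lug at about 0.014.
- pin_head (a point): Centre of the flat rear face (towards the lid's -y) of the pin's head, a knob 18 mm across and 13 mm long with a 22 mm collar before it: push here towards +y. The pin is 11 mm thick, 72 mm long from this face to its rounded point; its axis lies along the lid's y, 40 mm above the underside of the lid's board and 20 mm outside its near edge; below the head is nothing but the bench.
- pin_point (a point): The very end of the pin's rounded point. Home, it stands 16 mm out of the far (+y) ear, 36 mm beyond the middle of the lug.
- ring (a joint): Angle of the sprung ring, rad: 0 straight up from the pin; negative leaning back behind the head (limit -1.2, starts -1.2 to -0.9); +1.57 in line with the pin, towards its point. Light friction, holds any angle. With the pin home it passes over lug and ears, its bar rests on top of the point at about 1.47, and pressed with about 7 to 14 N it springs past and snaps below it (over 1.65, limit 1.75).
- ring_bar (a point): Middle of the ring's straight end bar (52 mm long, along the lid's x), 63.5 mm from the ring's hinge, which crosses the head 8 mm in front of point pin_head. The ring is a D of 5 mm steel wire, 75 mm wide. Leaning back it leaves room for shut fingers to reach down through it to the head. To close it press the bar beside the pin's point, which crosses its middle.
- ink_tin: Round ink tin 84 mm across, 62 mm high, standing beside the chest. Origin: centre of its underside.
- stick: Steel composing stick (shallow three-sided tray) 220 x 52 x 26 mm lying beside the chest. Origin: centre of its underside.
- brayer: Hand ink roller, 170 mm long with its wooden handle, 40 mm high, lying beside the chest. Origin: under the middle of its rubber roller.

How it is judged:
On the way, in this order (a step that is already met when the one before it is completed fails the run):
1. The lid is pressed down level on the rim (z of lid_near in the frame of chest below 0.1055 m and z of lid in the frame of chest below 0.0875 m and angle between lid's own z axis and vertical below 0.012 rad), for 0.2 s.
2. The linch pin is pushed home through the eye (value of joint pin above 0.047 m and distance between pin_point and eye between 0.028 and 0.041 m), for 0.2 s.
3. The ring is snapped over the pin's point (value of joint ring above 1.65 rad and distance between ring_bar and pin_point below 0.02 m), for 0.2 s.
At the end, for the whole second after the job is handed in: Lid level on the rim (near end and middle within 2.5 mm of home, tilt under 0.012 rad); pin within 7 mm of home through the eye; ring bar snapped below the pin point (joint over 1.65 rad, bar within 20 mm of it); all at rest; tin, stick and brayer within 20 mm of their starts (all of step 1 and all of step 2 and all of step 3 and linear speed of lid below 0.01 m/s and distance of each of ink_tin, stick, brayer from where it was at the start of the episode below 0.02 m); the robot touches nothing.
It fails at once if The ink tin, composing stick or brayer is knocked away (moved over 30 mm) (distance of any of ink_tin, stick, brayer from where it was at the start of the episode above 0.03 m).
It also fails if it takes over 54 s, if anything falls off the work surface, if the arm or the gripper's body presses on something with over 40 N, if the wrist force passes 120 N, or if a joint passes its speed limit or range.

## Working session

There is one attempt and no reset: what is moved stays moved. The work goes in short steps, Python scripts to look and compute and a tool call to move; the robot and the scene stay as the last step left them, time stands still between calls to the robot, and variables do not carry over. Pictures are saved under pics/ and viewed, at most 10 in all, crops included, and the job is handed in when it is done.

Besides the shell and the picture viewer there is one more tool, called after "Request:" by a JSON object that holds its "fn" and its "kwargs", one argument or row to a line. move_arm: Moves the arm, as the interface text tells. Its arguments: {"type":"object","properties":{"commands":{"type":"array","items":{"type":"array","items":{"type":"array","items":{"type":"number"}}}},"squeeze":{"type":"number"}},"required":["commands"]}

```bash
ls; mkdir -p pics
cat > h.py <<'E'
import numpy as np, cv2
from rig import sensors, imaging, r, models
def ray(p,uv):
    d=p["R"].T@np.linalg.inv(p["K"])@np.array([uv[0],uv[1],1.]); return -p["R"].T@p["t"], d/np.linalg.norm(d)
def atz(p,uv,z):
    c,d=ray(p,uv); return c+d*(z-c[2])/d[2]
def tri(obs):
    A=np.zeros((3,3));b=np.zeros(3)
    for p,uv in obs:
        c,d=ray(p,uv);M=np.eye(3)-np.outer(d,d);A+=M;b+=M@c
    X=np.linalg.solve(A,b)
    return X,[np.linalg.norm((np.eye(3)-np.outer(ray(p,uv)[1],ray(p,uv)[1]))@(X-ray(p,uv)[0])) for p,uv in obs]
def proj(p,X):
    q=p["K"]@(p["R"]@X+p["t"]);return q[:2]/q[2]
E
python3 - <<'E'
from h import *
np.set_printoptions(precision=4,suppress=True)
P={n:imaging.camera(n) for n in("scene","top","wrist")}
im=np.hstack([P["scene"]["pixels"],P["top"]["pixels"]])
cv2.imwrite("pics/a.png",P["scene"]["pixels"]);cv2.imwrite("pics/b.png",P["top"]["pixels"])
for n in P:print(n,P[n]["R"].tolist(),(-P[n]["R"].T@P[n]["t"]))
for t in["chest","eye","lid","lid_near","pin_head","pin_point","ring_bar","ink_tin","stick","brayer"]:
    o=[]
    for n in P:
        l=models.place_of(P[n],t)
        if l: o.append((n,np.array(l[0]["at"]),l[0]["confidence"]))
    print(t,[(a,b.round(1).tolist(),round(c,2)) for a,b,c in o], tri([(P[a],b) for a,b,c in o if c>.3]) if len([1 for x in o if x[2]>.3])>1 else "")
print(sensors.state())
E
```

```text
pics
scene [[-0.8811825307991352, 0.4726231207491228, 0.012030509041224793], [0.29482647212648994, 0.5692260133848502, -0.7675018547335495], [-0.36958720046543686, -0.6727623142086293, -0.6409338264070407]] [1.0459 0.7954 0.8703]
top [[-0.021211012264849404, -0.9996580012335855, 0.015296193264124186], [-0.9866910296275236, 0.018463859329735162, -0.16155462838070975], [0.16121695013638576, -0.01851935388518669, -0.9867452196592581]] [0.4988 0.0434 0.9488]
wrist [[0.26496464478833903, -0.9642577660347512, -0.0008352567652069211], [-0.9205201448742829, -0.2532038887001637, 0.29754067558528546], [-0.287117397405351, -0.07806888873802197, -0.9547087769149251]] [ 0.2386 -0.5827  0.3726]
chest [('scene', [292.9, 233.1], 0.71)] 
eye [('scene', [358.1, 183.3], 0.83), ('top', [322.4, 256.1], 0.78)] (array([0.5014, 0.0225, 0.1304]), [np.float64(0.00025621175092331946), np.float64(0.0002562117509231473)])
lid [('scene', [291.9, 205.3], 0.87), ('top', [343.5, 192.9], 0.61)] (array([ 0.6507, -0.0328,  0.0787]), [np.float64(0.0006722406872293966), np.float64(0.0006722406872294976)])
lid_near [('sce
[... 1114 characters left out ...]
'top', [243.6, 226.4], 0.72)] (array([0.5813, 0.2198, 0.0092]), [np.float64(0.0004119940731282697), np.float64(0.0004119940731280808)])
{'time': 1.65, 'qpos': array([-1.422 ,  0.0527,  1.6129, -0.    ,  1.476 , -0.119 ]), 'qvel': array([ 0.0013,  0.0005, -0.0001, -0.0002,  0.0016, -0.0014]), 'joint_efforts': array([  0.0003, -39.3672, -37.0449,  -0.0001,   0.0006,   0.    ]), 'eef_pos': array([ 0.1654, -0.6027,  0.2313]), 'eef_rot': array([[ 0.9643,  0.2646, -0.    ],
       [ 0.2646, -0.9643,  0.    ],
       [-0.    , -0.    , -1.    ]]), 'contact_force': array([ 0.0869, -0.5515,  0.1229]), 'ft_torque': array([-0.0021,  0.0264,  0.0251]), 'grasp_force': 0.0, 'opening': 0.08541640756790385}
```

View pics/a.png

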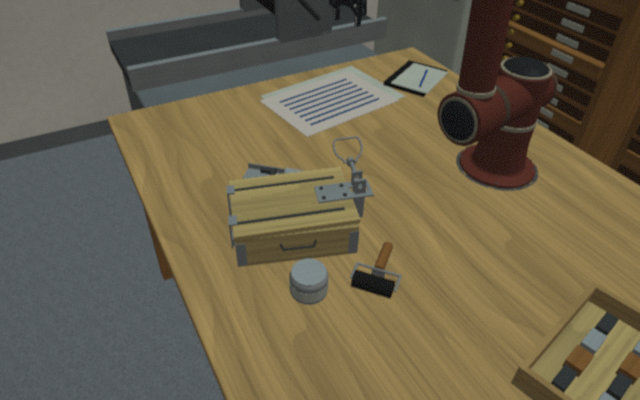

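View pics/b.png

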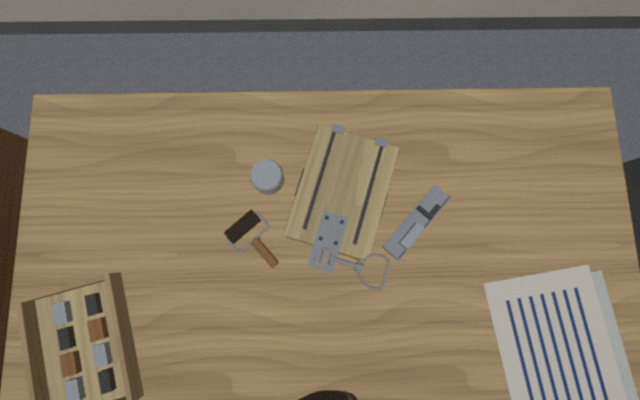

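Request:
{"fn": "move_arm", "kwargs": {
  "commands": [
    [[6,-5.3,-0.8,0,255],[6,-5.3,-0.8,0,255],[6,-5.3,-0.8,0,255],[6,-5.3,-0.8,0,255],[6,-5.3,-0.8,0,255]]
  ]
}}

```text
time: 2.07
eef_pos: [0.276, -0.4332, 0.2517]
eef_rot: [[0.964, 0.265, 0.001], [0.265, -0.964, -0.0], [0.001, 0.0, -1.0]]
contact_force: [0.8, 0.0, 0.4]
opening: 0.0257
grasp_force: 0.0
```

Request:
{"fn": "move_arm", "kwargs": {
  "commands": [
    [[6,-5.3,0,-6,255],[6,-5.3,0,-6,255],[6,-5.3,0,-6,255],[6,-5.3,0,-6,255],[6,-5.3,0,-6,255]]
  ]
}}

```text
time: 2.48
eef_pos: [0.3856, -0.2654, 0.2516]
eef_rot: [[0.699, 0.715, 0.001], [0.715, -0.699, -0.0], [0.001, 0.001, -1.0]]
contact_force: [0.4, -1.1, -0.1]
opening: 0.0001
grasp_force: 0.0
```

```bash
cat > fit.py <<'E'
from h import *
from scipy.optimize import least_squares
np.set_printoptions(precision=4,suppress=True)
def geom(v,T=None):
    x,y,yaw,h,q,a=v   # h: rise at x=-.162 rel. home
    c,s=np.cos(yaw),np.sin(yaw)
    t=h/.30; zl=lambda X:t*(X*-1+.14)
    hy=-.090+q
    L={"eye":(-.162,0,.125),"lid":(0,0,.085+zl(0)),"lid_near":(-.1,0,.103+zl(-.1)),
       "pin_head":(-.162,hy,.125+zl(-.162)),"pin_point":(-.162,hy+.072,.125+zl(-.162)),
       "ring_bar":(-.162,hy+.008+.0635*np.sin(a),.125+zl(-.162)+.0635*np.cos(a)),
       "chest":(0,0,0)}
    return {k:np.array([x+c*p[0]-s*p[1],y+s*p[0]+c*p[1],p[2]]) for k,p in L.items()}
def run(cams,v0=(.65,-.03,-.32,.0125,.005,-1.05),names=("eye","lid","lid_near","pin_head","pin_point","ring_bar","chest"),hfix=None):
    O=[]
    for n in cams:
        p=imaging.camera(n)
        for t in names:
            l=models.place_of(p,t)
            if l and l[0]["confidence"]>.3:O.append((p,t,np.array(l[0]["at"]),l[0]["confidence"],n))
    sc=np.array([.02,.02,.05,.002,.005,.2])
    def f(u):
        v=np.array(v0)+u*sc
        if hfix is not None: v[3]=hfix
        g=geom(v);e=[]
        for p,t,uv,c,n in O:
            d=np.linalg.norm(p["R"]@g[t]+p["t"]); e+=list((proj(p,g[t])-uv)*d/p["K"][0,0]*1000/3)
        return np.array(e+list(u[3:]))
    s=least_squares(f,np.zeros(6),loss="soft_l1");v=np.array(v0)+s.x*sc
    if hfix is not None: v[3]=hfix
    print("v",v); e=f(s.x)[:-3].reshape(-1,2)*3
    for (p,t,uv,c,n),r_ in zip(O,e):print(n,t,round(c,2),uv.round(0),r_.round(1))
    for k,g in geom(v).items():print(k,g)
    return v,O
E
python3 - <<'E'
from fit import *
run(["scene","top","wrist"])
cv2.imwrite("pics/c.png",imaging.camera("wrist")["pixels"])
E
```

```text
v [ 0.6521 -0.0273 -0.3178  0.0111 -0.0063 -2.2816]
scene eye 0.81 [360. 184.] [-1.8  3.1]
scene lid 0.93 [292. 204.] [-0.5 -2.4]
scene pin_head 0.76 [348. 157.] [6.  1.5]
scene pin_point 0.59 [360. 177.] [-7.4 -5. ]
scene ring_bar 0.54 [353. 182.] [-19.6 -53.8]
scene chest 0.88 [294. 230.] [-2.7  0.3]
top eye 0.88 [320. 258.] [ 4.4 -2.1]
top lid 0.82 [345. 192.] [-8.8  0.7]
top lid_near 0.58 [329. 228.] [1.2 7.1]
top pin_head 0.59 [364. 270.] [-0.5  2.2]
top pin_point 0.88 [336. 258.] [-7.4  6.8]
top ring_bar 0.78 [386. 276.] [-18.6  -1.1]
eye [0.4982 0.0233 0.125 ]
lid [ 0.6521 -0.0273  0.0902]
lid_near [0.5571 0.0039 0.1119]
pin_head [ 0.4681 -0.0682  0.1362]
pin_point [0.4906 0.0002 0.1362]
ring_bar [ 0.4556 -0.1063  0.0947]
chest [ 0.6521 -0.0273  0.    ]
```

View pics/c.png

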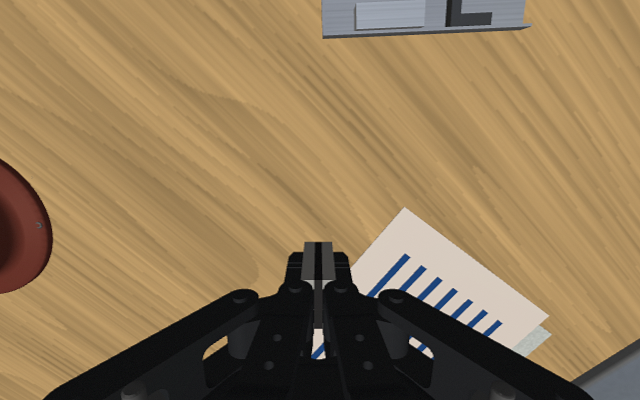

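Request:
{"fn": "move_arm", "kwargs": {
  "commands": [
    [[6.2,-1.3,0,-5.2,255],[6.2,-1.3,0,-5.2,255],[6.2,-1.3,0,-5.2,255],[6.2,-1.3,0,-5.2,255],[6.2,-1.3,0,-5.2,255]]
  ]
}}

```text
time: 4.15
eef_pos: [0.4724, -0.1304, 0.2514]
eef_rot: [[0.312, 0.95, 0.001], [0.95, -0.312, 0.002], [0.002, 0.001, -1.0]]
contact_force: [0.4, -0.8, -0.7]
opening: 0.0003
grasp_force: 0.0
```

Run:
```python
from fit import *
v,O=run(["wrist","top"],v0=(.6521,-.0273,-.318,.0125,.005,-1.05))
s=sensors.state();print(s["eef_pos"],s["eef_rot"])
cv2.imwrite("pics/d.png",O[0][0]["pixels"])
```

```text
v [ 0.6553 -0.0294 -0.3056  0.0124  0.0023 -0.9888]
wrist lid 0.8 [487.   3.] [ 0.6 -1.6]
wrist pin_head 0.59 [295. 115.] [-1.3 -0.5]
wrist pin_point 0.9 [290.  10.] [0.4 0.8]
wrist ring_bar 0.71 [296. 183.] [-3.1 -0.7]
top eye 0.83 [319. 258.] [11.6 -2.9]
top lid 0.72 [343. 190.] [-2.   1.9]
top lid_near 0.79 [330. 230.] [ 2.8 -0.2]
top pin_head 0.93 [362. 269.] [ 1.3 -2.9]
top pin_point 0.78 [333. 258.] [-4.1 -0.6]
top ring_bar 0.62 [385. 273.] [0.9 2.7]
eye [0.5008 0.0193 0.125 ]
lid [ 0.6553 -0.0294  0.0908]
lid_near [0.5599 0.0007 0.1129]
pin_head [ 0.4744 -0.0643  0.1375]
pin_point [0.4961 0.0044 0.1375]
ring_bar [ 0.4609 -0.1072  0.1724]
chest [ 0.6553 -0.0294  0.    ]
[ 0.4703 -0.1348  0.2513] [[ 0.3201  0.9474  0.    ]
 [ 0.9474 -0.3201 -0.    ]
 [-0.      0.     -1.    ]]
```

View pics/d.png

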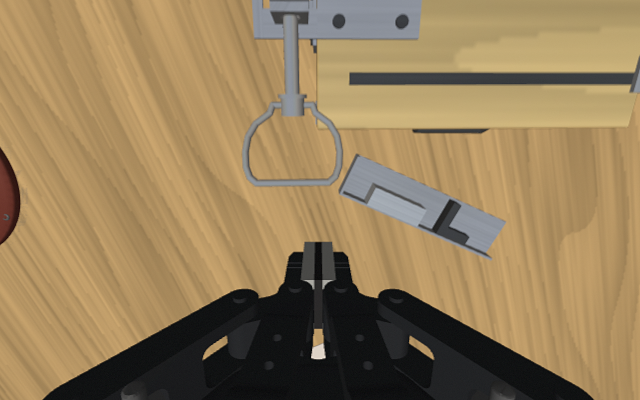

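Request:
{"fn": "move_arm", "kwargs": {
  "commands": [
    [[6.3,1.6,0,0,255],[6.3,1.6,0,0,255],[6.3,1.6,0,0,255],[6.3,1.6,0,0,255],[6.3,1.6,1.6,0,255]]
  ]
}}

```text
time: 5.37
eef_pos: [0.5661, 0.006, 0.2204]
eef_rot: [[0.315, 0.949, 0.018], [0.949, -0.315, 0.0], [0.006, 0.017, -1.0]]
contact_force: [1.1, -0.4, 0.6]
opening: 0.0006
grasp_force: 0.0
```

Request:
{"fn": "move_arm", "kwargs": {
  "commands": [
    [[0,0,1.5,0,255],[0,0,2.5,0,255],[0,0,3.2,0,255],[0,0,3.5,0,255],[0,0,3.5,0,255]]
  ]
}}

```text
time: 5.78
eef_pos: [0.5572, 0.002, 0.1214]
eef_rot: [[0.32, 0.947, -0.004], [0.947, -0.32, 0.001], [-0.001, -0.004, -1.0]]
contact_force: [0.0, -0.1, 1.0]
opening: 0.0003
grasp_force: 0.0
```

Run:
```python
from fit import *
v,O=run(["wrist"],v0=(.654,-.0294,-.315,.0125,.0023,-.99))
s=sensors.state();print(s["eef_pos"],s["eef_rot"],s["contact_force"])
cv2.imwrite("pics/e.png",O[0][0]["pixels"])
```

```text
v [ 0.6532 -0.0317 -0.3345  0.0121  0.0023 -0.99  ]
wrist eye 0.72 [189. 261.] [ 2.8 -0.4]
wrist lid 0.66 [490. 235.] [ 0.1 -0.2]
wrist lid_near 0.86 [323. 249.] [-1.   0.4]
wrist pin_point 0.42 [190. 303.] [-1.4  0.2]
eye [0.5001 0.0215 0.125 ]
lid [ 0.6532 -0.0317  0.0907]
lid_near [0.5587 0.0011 0.1127]
pin_head [ 0.4713 -0.0614  0.1372]
pin_point [0.495  0.0066 0.1372]
ring_bar [ 0.4565 -0.104   0.1721]
chest [ 0.6532 -0.0317  0.    ]
[0.5594 0.0016 0.1252] [[ 0.32    0.9474  0.0023]
 [ 0.9474 -0.32   -0.0002]
 [ 0.0005  0.0023 -1.    ]] [-0.4301  0.0115 -0.5208]
```

View pics/e.png

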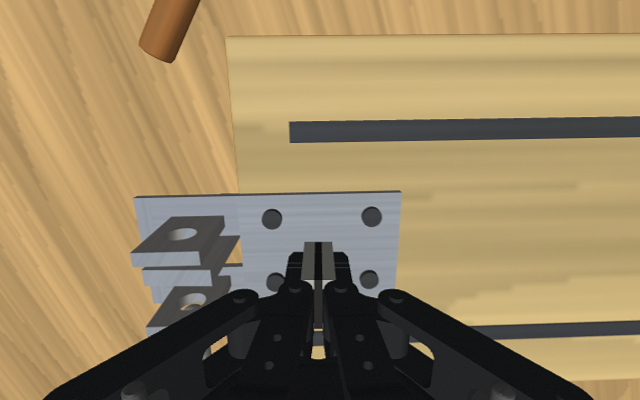

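Request:
{"fn": "move_arm", "kwargs": {
  "commands": [
    [[0,0,0.4,0,255],[0,0,0.55,0,255],[0,0,0.7,0,255],[0,0,0.85,0,255],[0,0,0.9,0,255]]
  ]
}}

```text
time: 6.6
eef_pos: [0.5587, 0.002, 0.103]
eef_rot: [[0.32, 0.948, -0.001], [0.948, -0.32, 0.0], [0.0, -0.001, -1.0]]
contact_force: [-9.4, 2.2, 19.0]
opening: -0.0003
grasp_force: 9.6
```

Request:
{"fn": "move_arm", "kwargs": {
  "commands": [
    [[0,0,0.05,0,255],[0,0,0.1,0,255],[0,0,0.1,0,255],[0,0,0.1,0,255],[0,0,0.1,0,255]]
  ]
}}

```text
time: 7.02
eef_pos: [0.5587, 0.002, 0.1029]
eef_rot: [[0.32, 0.948, -0.002], [0.948, -0.32, 0.0], [-0.0, -0.002, -1.0]]
contact_force: [-13.4, 3.1, 23.8]
opening: -0.0002
grasp_force: 12.1
```

Request:
{"fn": "move_arm", "kwargs": {
  "commands": [
    [[0,0,-1.5,0,255],[0,0,-3,0,255],[0,0,-4.5,0,255],[0,0,-6,0,255],[0,0,-6,0,255]]
  ]
}}

```text
time: 7.43
eef_pos: [0.5624, 0.0012, 0.2581]
eef_rot: [[0.32, 0.947, 0.014], [0.947, -0.32, -0.002], [0.002, 0.014, -1.0]]
contact_force: [0.9, 0.2, 1.5]
opening: 0.0005
grasp_force: 0.0
```

Request:
{"fn": "move_arm", "kwargs": {
  "commands": [
    [[-4.2,-2.5,0,0,255],[-4.2,-2.5,0,0,255],[-4.2,-2.5,0,0,255],[-4.2,-2.5,0,0,255],[-4.2,-2.5,0,0,255]]
  ]
}}

```text
time: 7.85
eef_pos: [0.4648, -0.0786, 0.2478]
eef_rot: [[0.323, 0.947, -0.0], [0.947, -0.323, 0.0], [-0.0, -0.0, -1.0]]
contact_force: [-0.3, -0.6, -0.4]
opening: -0.0002
grasp_force: 0.0
```

Run:
```python
from fit import *
v,O=run(["wrist","top","scene"],v0=(.6532,-.0310,-.325,.000,.0023,-.99),hfix=0.)
s=sensors.state();print(s["eef_pos"],s["eef_rot"],s["contact_force"])
cv2.imwrite("pics/f.png",O[0][0]["pixels"])
```

```text
v [ 0.6527 -0.0281 -0.3179  0.     -0.0001 -1.059 ]
wrist eye 0.59 [317.  58.] [ 0.3 -2.2]
wrist lid 0.93 [503.  61.] [-2.8 -2.4]
wrist lid_near 0.65 [394.  59.] [-1.9 -0.8]
wrist pin_head 0.71 [324. 174.] [-5.  -2.9]
wrist pin_point 0.6 [319.  80.] [-1.2  0.1]
wrist ring_bar 0.97 [319. 238.] [ 0.  -0.7]
wrist chest 0.41 [504.  60.] [-58.6   9.8]
top lid 0.98 [343. 193.] [-2.9 -1.9]
top lid_near 0.66 [328. 230.] [4.3 3. ]
top pin_head 0.49 [361. 270.] [ 1.3 -2.7]
top pin_point 0.5 [330. 261.] [ 1.3 -3.4]
scene eye 0.75 [359. 184.] [-0.6  2.1]
scene lid 0.7 [292. 206.] [ 0.1 -2.3]
scene lid_near 0.84 [334. 194.] [-1.7  1.3]
scene pin_head 0.73 [355. 162.] [-10.8   0.6]
scene pin_point 0.5 [359. 180.] [-3.7  1.1]
scene ring_bar 0.67 [347. 142.] [-1.1 -0.7]
scene chest 0.94 [292. 232.] [ 1.7 -4.3]
eye [0.4988 0.0225 0.125 ]
lid [ 0.6527 -0.0281  0.085 ]
lid_near [0.5577 0.0031 0.103 ]
pin_head [ 0.4706 -0.0631  0.125 ]
pin_point [0.4932 0.0053 0.125 ]
ring_bar [ 0.4558 -0.108   0.1561]
chest [ 0.6527 -0.0281  0.    ]
[ 0.4658 -0.0778  0.2488] [[ 0.32    0.9474  0.0001]
 [ 0.9474 -0.32   -0.    ]
 [-0.      0.0001 -1.    ]] [ 0.1238 -0.605  -0.5374]
```

View pics/f.png

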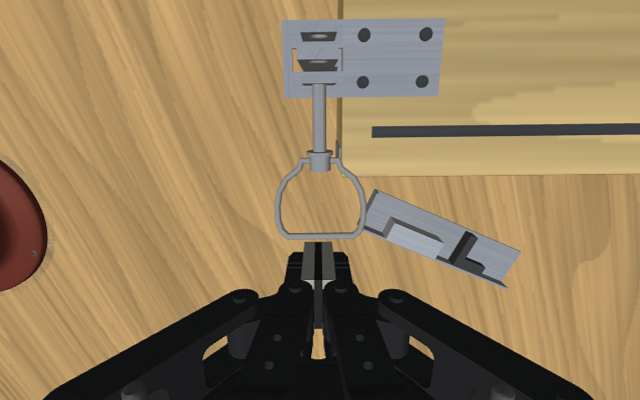

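Request:
{"fn": "move_arm", "kwargs": {
  "commands": [
    [[-0.25,0,0.5,0,255],[-0.25,0,1.8,0,255],[-0.25,0,3.2,0,255],[-0.25,0,4.5,0,255],[-0.25,0,5.3,0,255]]
  ]
}}

```text
time: 9.47
eef_pos: [0.4612, -0.0832, 0.1114]
eef_rot: [[0.32, 0.947, -0.005], [0.947, -0.32, 0.002], [-0.0, -0.006, -1.0]]
contact_force: [0.5, 0.5, 0.6]
opening: -0.0001
grasp_force: 0.0
```

Request:
{"fn": "move_arm", "kwargs": {
  "commands": [
    [[0.1,0,0,0,255],[0.2,0,0,0,255],[0.4,0,0,0,255],[0.6,0,0,0,255],[0.8,0,0,0,255]]
  ]
}}

```text
time: 9.88
eef_pos: [0.4713, -0.0656, 0.1182]
eef_rot: [[0.319, 0.948, 0.002], [0.948, -0.319, -0.004], [-0.003, 0.003, -1.0]]
contact_force: [-2.2, -5.7, 0.6]
opening: -0.0003
grasp_force: 2.8
```

Request:
{"fn": "move_arm", "kwargs": {
  "commands": [
    [[0.3,0,0,0,255],[0.6,0,0,0,255],[0.9,0,0,0,255],[1.2,0,0,0,255],[1.5,0,0,0,255]]
  ]
}}

```text
time: 10.3
eef_pos: [0.4831, -0.0298, 0.1182]
eef_rot: [[0.319, 0.948, 0.002], [0.948, -0.319, -0.004], [-0.003, 0.003, -1.0]]
contact_force: [-2.8, -4.0, 0.6]
opening: 0.0003
grasp_force: 2.9
```

Request:
{"fn": "move_arm", "kwargs": {
  "commands": [
    [[0.1,0,0,0,255],[0.2,0,0,0,255],[0.3,0,0,0,255],[0.35,0,0,0,255],[0.35,0,0,0,255]]
  ]
}}

```text
time: 10.72
eef_pos: [0.4856, -0.0222, 0.1181]
eef_rot: [[0.319, 0.948, 0.001], [0.948, -0.319, -0.004], [-0.004, 0.002, -1.0]]
contact_force: [-5.2, -7.0, 2.4]
opening: 0.0
grasp_force: 3.9
```

Request:
{"fn": "move_arm", "kwargs": {
  "commands": [
    [[0.05,0,0,0,255],[0.1,0,0,0,255],[0.15,0,0,0,255],[0.15,0,0,0,255],[0.15,0,0,0,255]]
  ]
}}

```text
time: 11.13
eef_pos: [0.4857, -0.0206, 0.1181]
eef_rot: [[0.319, 0.948, -0.002], [0.948, -0.319, -0.008], [-0.009, 0.0, -1.0]]
contact_force: [-9.3, -13.6, 5.5]
opening: 0.0001
grasp_force: 8.0
```

Request:
{"fn": "move_arm", "kwargs": {
  "commands": [
    [[0.1,0,0,0,255],[0.2,0,0,0,255],[0.2,0,0,0,255],[0.2,0,0,0,255],[0.2,0,0,0,255]]
  ]
}}

```text
time: 11.55
eef_pos: [0.4853, -0.0199, 0.1182]
eef_rot: [[0.319, 0.948, -0.009], [0.948, -0.319, -0.018], [-0.02, -0.002, -1.0]]
contact_force: [-18.0, -28.1, 10.6]
opening: 0.0001
grasp_force: 16.3
```

Request:
{"fn": "move_arm", "kwargs": {
  "commands": [
    [[-0.4,0,0,0,255],[-0.7,0,0,0,255],[-0.7,0,-1.5,0,255],[-0.7,0,-3,0,255],[-0.7,0,-4,0,255]]
  ]
}}

```text
time: 11.97
eef_pos: [0.4836, -0.0289, 0.2205]
eef_rot: [[0.32, 0.947, 0.005], [0.948, -0.32, 0.001], [0.002, 0.005, -1.0]]
contact_force: [0.6, -0.0, 1.0]
opening: -0.0
grasp_force: 0.0
```

Request:
{"fn": "move_arm", "kwargs": {
  "commands": [
    [[-1,0,-0.5,0,255],[-2.4,0,-0.5,0,255],[-2.4,0,-0.5,0,255],[-2.4,0,-0.5,0,255],[-2.4,0,-0.5,0,255]]
  ]
}}

```text
time: 12.38
eef_pos: [0.4633, -0.0855, 0.229]
eef_rot: [[0.32, 0.947, 0.001], [0.947, -0.32, 0.001], [0.001, 0.001, -1.0]]
contact_force: [0.0, 0.1, -0.6]
opening: 0.0
grasp_force: 0.0
```

Run:
```python
from fit import *
v,O=run(["wrist","top","scene"],v0=(.6527,-.0290,-.322,.000,.054,-1.06),hfix=0.)
s=sensors.state();print(s["eef_pos"],s["eef_rot"],s["contact_force"])
cv2.imwrite("pics/g.png",O[0][0]["pixels"])
```

```text
v [ 0.6511 -0.0283 -0.3175  0.      0.0541 -1.091 ]
wrist lid 0.79 [516.  50.] [-5.  -1.6]
wrist pin_head 0.95 [320.  95.] [-3.8  0.6]
wrist ring_bar 0.96 [313. 168.] [1.2 0.7]
top eye 0.61 [323. 256.] [-0.4  3.9]
top lid 0.68 [344. 194.] [-6.1 -3.7]
top lid_near 0.85 [330. 232.] [-0.1 -1.2]
top pin_head 0.78 [337. 264.] [ 2.9 -2.1]
top pin_point 0.65 [307. 252.] [-0.6  3.2]
top ring_bar 0.52 [364. 271.] [-8.7 -3.1]
top chest 0.69 [323. 255.] [  43.4 -149.8]
scene eye 0.96 [356. 184.] [8.4 2. ]
scene lid 0.71 [293. 208.] [-0.9 -8.8]
scene lid_near 0.94 [332. 195.] [ 4.2 -2.3]
scene pin_head 0.72 [357. 177.] [-3.1 -4.2]
scene pin_point 0.74 [365. 194.] [-5.   0.9]
scene ring_bar 0.66 [352. 153.] [1.1 3.2]
scene chest 0.95 [293. 232.] [-0.7 -3.6]
eye [0.4972 0.0223 0.125 ]
lid [ 0.6511 -0.0283  0.085 ]
lid_near [0.5561 0.0029 0.103 ]
pin_head [ 0.486  -0.0118  0.125 ]
pin_point [0.5085 0.0566 0.125 ]
ring_bar [ 0.4709 -0.0577  0.1543]
chest [ 0.6511 -0.0283  0.    ]
[ 0.4631 -0.086   0.2288] [[ 0.3199  0.9474  0.    ]
 [ 0.9474 -0.3199  0.    ]
 [ 0.      0.     -1.    ]] [0.1303 0.1715 0.9753]
```

View pics/g.png

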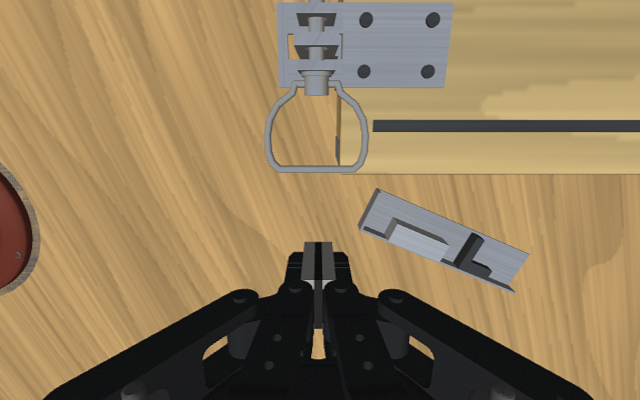

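Request:
{"fn": "move_arm", "kwargs": {
  "commands": [
    [[0,0,1.5,0,255],[0,0,2.8,0,255],[0,0,3.45,0,255],[0,0,3.45,0,255],[0.5,0,3.4,0,255]]
  ]
}}

```text
time: 14.0
eef_pos: [0.4659, -0.0748, 0.1426]
eef_rot: [[0.322, 0.947, -0.003], [0.947, -0.322, 0.0], [-0.001, -0.003, -1.0]]
contact_force: [1.4, -0.5, 0.6]
opening: -0.0005
grasp_force: 0.0
```

Request:
{"fn": "move_arm", "kwargs": {
  "commands": [
    [[0.5,0,-0.4,0,255],[0.95,0,-0.8,0,255],[1.4,0,-1.05,0,255],[1.9,0,-1.25,0,255],[2.4,0,-1.35,0,255]]
  ]
}}

```text
time: 14.42
eef_pos: [0.4877, -0.0169, 0.1802]
eef_rot: [[0.32, 0.947, 0.004], [0.947, -0.32, -0.001], [0.001, 0.004, -1.0]]
contact_force: [0.3, -0.8, 0.2]
opening: -0.0
grasp_force: 0.2
```

Request:
{"fn": "move_arm", "kwargs": {
  "commands": [
    [[0.5,0,0.05,0,255],[1.0,0,0.2,0,255],[1.5,0,0.5,0,255],[1.95,0,0.85,0,255],[2.25,0,1.1,0,255]]
  ]
}}

```text
time: 14.83
eef_pos: [0.5044, 0.037, 0.1491]
eef_rot: [[0.319, 0.948, -0.0], [0.948, -0.319, -0.0], [-0.0, -0.0, -1.0]]
contact_force: [0.5, -2.1, -1.4]
opening: -0.0001
grasp_force: 1.1
```

Run:
```python
from fit import *
v,O=run(["wrist","scene","top"],v0=(.652,-.0285,-.32,.000,.054,1.1),hfix=0.,names=("pin_point","ring_bar","eye"))
s=sensors.state();print(s["eef_pos"],s["contact_force"])
cv2.imwrite("pics/i.png",O[0][0]["pixels"])
```

```text
v [ 0.6624 -0.0266 -0.2428  0.      0.0708  0.901 ]
wrist pin_point 0.71 [550. 234.] [-122.   -25.6]
wrist ring_bar 0.87 [315. 242.] [6.5 0.2]
scene pin_point 0.41 [364. 197.] [-7.   0.6]
scene ring_bar 0.5 [361. 179.] [-0.3  1. ]
scene eye 0.84 [354. 182.] [1.3 3.3]
top pin_point 0.7 [244. 227.] [135.3  49.8]
eye [0.5051 0.0124 0.125 ]
lid [ 0.6624 -0.0266  0.085 ]
lid_near [ 0.5653 -0.0025  0.103 ]
pin_head [ 0.5005 -0.0063  0.125 ]
pin_point [0.5178 0.0636 0.125 ]
ring_bar [0.5144 0.0498 0.1644]
chest [ 0.6624 -0.0266  0.    ]
[0.5044 0.0357 0.1504] [-0.0566  0.1995  0.2193]
```

View pics/i.png

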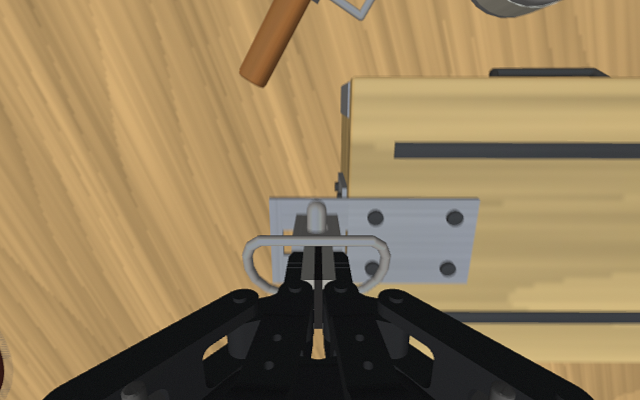

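Request:
{"fn": "move_arm", "kwargs": {
  "commands": [
    [[-0.15,0,0,0,255],[-0.15,0,-1,0,255],[-0.15,0,-1.4,0,255],[0.5,-0.9,-1.4,0,255],[0.9,-0.9,-1.4,0,255]]
  ]
}}

```text
time: 15.85
eef_pos: [0.4895, 0.0654, 0.1865]
eef_rot: [[0.32, 0.947, 0.002], [0.947, -0.32, 0.001], [0.001, 0.002, -1.0]]
contact_force: [-0.6, -0.0, -0.1]
opening: 0.0001
grasp_force: 0.0
```

Request:
{"fn": "move_arm", "kwargs": {
  "commands": [
    [[0,0,0.5,0,255],[0,0,1.0,0,255],[0,0,1.4,0,255],[0,0,1.7,0,255],[0,0,1.9,0,255]]
  ]
}}

```text
time: 16.27
eef_pos: [0.489, 0.064, 0.1349]
eef_rot: [[0.321, 0.947, -0.004], [0.947, -0.321, -0.0], [-0.001, -0.003, -1.0]]
contact_force: [-0.5, 0.1, -0.5]
opening: -0.0001
grasp_force: 0.1
```

Request:
{"fn": "move_arm", "kwargs": {
  "commands": [
    [[0,0,0.1,0,255],[0,0,0.2,0,255],[0,0,0.3,0,255],[0,0,0.4,0,255],[0,0,0.4,0,255]]
  ]
}}

```text
time: 16.68
eef_pos: [0.4912, 0.0651, 0.1293]
eef_rot: [[0.32, 0.947, 0.003], [0.947, -0.32, 0.002], [0.002, 0.002, -1.0]]
contact_force: [-0.1, -0.5, 1.4]
opening: -0.0001
grasp_force: 0.7
```

Request:
{"fn": "move_arm", "kwargs": {
  "commands": [
    [[0,0,0.1,0,255],[0,0,0.2,0,255],[0,0,0.3,0,255],[0,0,0.4,0,255],[0,0,0.4,0,255]]
  ]
}}

```text
time: 17.1
eef_pos: [0.4896, 0.0642, 0.1164]
eef_rot: [[0.32, 0.947, -0.001], [0.947, -0.32, -0.0], [-0.001, -0.001, -1.0]]
contact_force: [0.7, -0.3, -0.5]
opening: 0.0002
grasp_force: 0.1
```

Run:
```python
from fit import *
p=imaging.camera("wrist"); print([(t,models.place_of(p,t)[:1]) for t in("pin_point","ring_bar")],sensors.state()["eef_pos"],sensors.state()["contact_force"])
cv2.imwrite("pics/j.png",p["pixels"])
```

```text
[('pin_point', [{'at': [363.3, 265.3], 'confidence': 0.77}]), ('ring_bar', [{'at': [360.5, 260.2], 'confidence': 0.65}])] [0.49   0.0644 0.1172] [ 1.0152 -0.7794  0.248 ]
```

View pics/j.png

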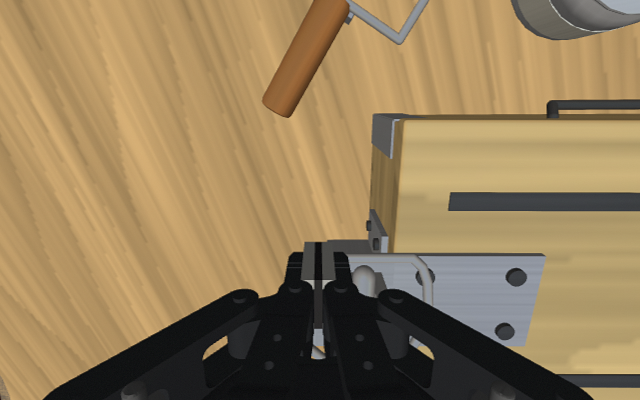

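Request:
{"fn": "move_arm", "kwargs": {
  "commands": [
    [[0,0,0.1,0,255],[0,0,0.2,0,255],[0,0,0.2,0,255],[0,0,0.2,0,255],[0,0,0.2,0,255]]
  ]
}}

```text
time: 17.67
eef_pos: [0.4912, 0.0646, 0.1143]
eef_rot: [[0.32, 0.947, 0.002], [0.947, -0.32, 0.0], [0.001, 0.002, -1.0]]
contact_force: [-1.7, 0.0, 7.5]
opening: 0.0003
grasp_force: 3.6
```

Request:
{"fn": "move_arm", "kwargs": {
  "commands": [
    [[0,0,-1,0,255],[0,0,-2.5,0,255],[0,0,-4,0,255],[-1.5,-1,-5,0,255],[-2.5,-1,-5,0,255]]
  ]
}}

```text
time: 18.08
eef_pos: [0.4476, 0.0137, 0.2429]
eef_rot: [[0.316, 0.949, 0.008], [0.949, -0.316, -0.001], [0.002, 0.007, -1.0]]
contact_force: [1.1, 0.2, 0.3]
opening: -0.0001
grasp_force: 0.0
```

Run:
```python
from fit import *
p=imaging.camera("wrist"); q=imaging.camera("scene")
for t in("pin_point","ring_bar","eye"):
    o=[(c,models.place_of(c,t)[0]["at"]) for c in(p,q) if models.place_of(c,t)]
    print(t,[x[1] for x in o],tri(o) if len(o)>1 else "")
print(sensors.state()["eef_pos"])
cv2.imwrite("pics/k.png",np.hstack([cv2.resize(p["pixels"][100:400,200:500],(400,400)),cv2.resize(q["pixels"][140:240,310:410],(400,400),interpolation=2)]))
```

```text
pin_point [[373.5, 115.9], [364.7, 195.1]] (array([0.5087, 0.0598, 0.1252]), [np.float64(0.0019159172226216848), np.float64(0.001915917222621712)])
ring_bar [[374.3, 121.7], [362.9, 195.0]] (array([0.5092, 0.0544, 0.1214]), [np.float64(0.0012876065735334592), np.float64(0.0012876065735335494)])
eye [[373.0, 163.8], [357.6, 185.4]] (array([0.5002, 0.0201, 0.1217]), [np.float64(0.0005650273733168204), np.float64(0.0005650273733169153)])
[0.4465 0.0136 0.2373]
```

View pics/k.png

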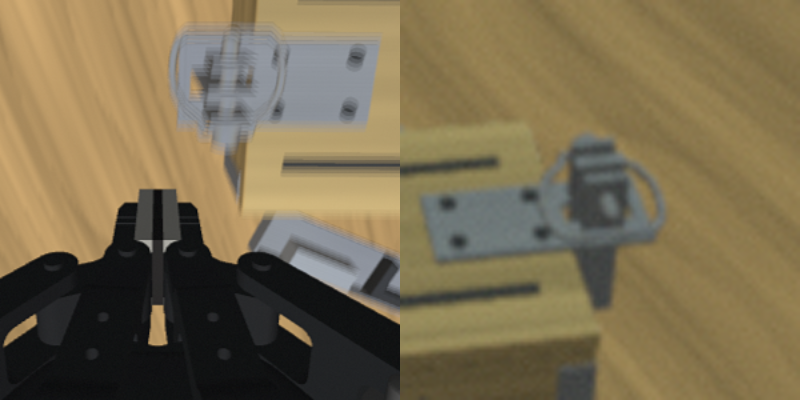

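```bash
python3 -c "
from h import *
print(r.job_done())"
```

```text
the job is handed in; nothing more can be done
None
```

I handed the job in at about 18 s: lid pressed level on the rim, pin pushed home through the eye, and ring pressed past the pin's point, where it appears snapped and held. The tin, stick and brayer were never touched. The hand-in call did not return a verdict.

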